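# Eject the nail lamp's battery pack and catch it with the other finger

### The arm

A 6-joint arm with a two-finger parallel gripper is mounted at the origin on the work surface. World frame = base frame: x ahead of the robot, y to its left, z up, the work surface at z = 0. Lengths are in m, angles in rad, forces in N, time in s.
With the tool pointing down it reaches from about 0.375 to 0.975 m from the base axis. Payload 3.8 kg.
Tool frame: the origin (TCP) lies midway between the tips of the shut fingers; the grasp point (between the pads) lies 19 mm behind it (ctrl.grasp_offset is the distance from the TCP to the grasp point, in m); z points along the fingers, y is the direction in which the jaws open and shut (so a half turn about z gives the same grasp; the last joint's range is limited). The gripper opens to 88 mm and grips with 3 to 60 N. Pads are 18 mm wide; open, the fingers measure 123 mm over their backs; the gripper's body (75 mm by 187 mm) begins 45 mm behind the grasp point.
Start: joints at [-0.037, 0.264, 1.604, -0, 1.274, -0.037], TCP at [0.675, -0, 0.239] pointing down, gripper open.
Joint ranges: [-2.63, 2.63], [-0.94, 2.18], [0.31, 2.57], [-1.31, 4.45], [0, 2.66], [-2.55, 2.55]. Speed limits (rad/s): [2.57, 2.57, 3.14, 3.14, 3.14, 3.14].

### API

Orientations are given as a rotation vector (axis times angle).
In Python, from station import ctrl, cams, order gives the robot as it stands. Calls block until the motion is done:
- ctrl.move_to(position, orientation): joint-space move of the TCP to a pose.
- ctrl.line_to(position, frame=None, feed=0.15, until_force=None): straight line of the TCP; frame=None keeps the orientation; feed is the mean speed in m/s. With until_force (N) it stops when the force on the tool has changed by that much, and returns True; else False.
- ctrl.move_j(angles): joint-space move.
- ctrl.move_gripper(opening, grasp_force=None): finger opening in m; grasp_force is the grip in N (None keeps the last); returns when the fingers have stopped.
- ctrl.dwell(seconds).
- ctrl.ik(position, orientation): joint angles nearest the present ones, or None.
- cams.get_image(name): name is "scene" or "side" or "wrist"; returns a dict with "pixels" (400x640x3 uint8, red, green, blue), "depth" (400x640 float32, m along the optical axis (not along the pixel's ray), 0 where there is no reading), "K" (3x3 intrinsics, pixels), "cam_to_world" (4x4, takes a point from camera to world coordinates); the wrist camera has in their place "tool_from_camera" (4x4, takes a point from camera to tool coordinates, whose origin is the TCP and whose axes are the flange's). Camera axes: x right, y down, z forward; pixel columns grow to the right and rows downward; lengths in m; the calibration is good to about 2 mm. The wrist camera is an equidistant fisheye: a pixel r from the principal point sees the ray r / f radians off the axis. A picture is of the moment at which its call begins: read the wrist's pose just before it.
A pose or a line that the arm cannot do raises ctrl.IKError and nothing moves.
- order.hand_in(): hands the job in, once; it reports no verdict.
Readings, each from a call of its own:
- ctrl.get_clock(): time.
- ctrl.get_qpos(): joint angles.
- ctrl.get_joint_velocities(): joint speeds.
- ctrl.get_joint_torque(): joint torques, N m.
- ctrl.get_position(): TCP position.
- ctrl.get_eef_rot(): TCP orientation.
- ctrl.get_ft_force(): force on the tool from outside, world axes, zero at the start.
- ctrl.get_wrist_torque(): the same for the moment, N m.
- ctrl.get_grip_width(): finger opening in m.
Only numpy, scipy, OpenCV 4.12 (cv2) and the standard library are available. Lean on these libraries where they do the work, as an engineer would, in place of code of your own. Each camera call takes 0.05 s, during which the arm holds its last target.

### The job

Eject the battery pack of the white cordless nail lamp: press the orange eject key with one fingertip while the other finger stands a little way in front of the pack, so that the pack pops out by a centimetre or two and is stopped by that finger before it shoots half way out of the lamp. Finish holding it like that, with the spring-loaded pack at rest against the finger. Do not lift the pack, do not press the power button on the dome, and leave everything else on the sill where it is.

Things in the scene. Friction and masses are not known exactly. Their poses are not given: they have to be found in the camera images.
- lamp: White nail lamp, 228x150x70 mm, fixed. Origin: underside, middle of battery mouth (x=0); x into the lamp, y along the mouth, z up. x 73..178: dome. x 0..73: low battery bay (41 mm high, open on top). x -50..0, y -72..72: bare flat apron, top 8 mm above origin; the released pack slides out over it towards -x. Eject key on the apron at x -24, y +50.
- eject_key_top (a point): Centre of the orange eject key's flat top, 36 (lamp x) by 26 mm (lamp y), 24 mm above the lamp's origin; collar round it 10 mm lower. Pressed straight down. Key edge is 14 mm from the pack's path. With two fingertips level and 45 to 60 mm apart along lamp y, one presses the key while the other stands before the pack: tips 17 to 24 mm above the origin, clear of the apron, below the pack's top.
- eject_key (a joint): Travel of the eject key, 0 = up, 0.007 m = fully down; springs back when let go. About 1.5 N to start, 4 N fully down, plus about 1 N of rubbing at its catch. The catch lets the pack go at about 4 mm of travel.
- pack: Dark grey battery pack, 60x46x26 mm (lamp x, y, z), about 120 g, loose, guided by the bay, axes as the lamp's; origin under its middle, 8 mm above the lamp's origin. A spring plunger pushes it outwards with 4 N (2 N after its 25 mm stroke). When the catch lets go it pops out along lamp -x within 0.1 s and, if nothing stops it, shoots right out.
- pack_front (a point): Centre of the pack's outer end face (46 mm wide, from 8 to 34 mm above the lamp's origin). At the start it lies flush with the mouth (lamp x = 0); its lamp x then reads minus the distance by which the pack has come out.
- power_button_top (a point): Top of the round grey power button, 18 mm across, on top of the dome, 73 mm above the lamp's origin at lamp x = 125, y = 0 mm. Not to be pressed.
- power_button (a joint): Travel of the power button, 0 = up, 0.004 m = fully down. Must not be pressed.
- tray: Black acrylic tray under the lamp, 340 x 500 x 20 mm, floor 4 mm thick, fixed; origin at the centre of its underside, y along its length.
- jar_gold: Empty glass jar with a brass twist cap, 44 mm across, 46 mm high, standing on the tray; origin at the centre of its underside.
- jar_white: Empty glass jar with a white twist cap, 44 mm across, 46 mm high, standing on the tray; origin at the centre of its underside.
- glass_file: Frosted glass nail file, 135 x 12 x 4 mm, lying on the tray along its own x; origin under its centre.
- comb: Red plastic comb, 180 x 30 x 4 mm, lying on the tray along its own x; origin under its centre.
- polish_pink: Pink nail polish bottle with a black cap, 28 x 28 x 77 mm, standing on the sill; origin at the centre of its underside.
- polish_blue: Blue nail polish bottle with a black cap, 28 x 28 x 77 mm, standing on the sill; origin at the centre of its underside.
- buffer_block: White and pink buffing block, 95 x 25 x 25 mm, lying on the sill along its own x; origin under its centre.
- cuticle_pusher: Steel cuticle pusher, 134 x 9 x 8 mm, lying on the sill along its own x; origin under its centre.
Not all that is in view belongs to the job. What is meant by the pack is not red, and is the smaller of those in its own colour.

How it is judged:
On the way:
1. a finger presses the eject key (value of joint eject_key above 0.002 m and contact force between the fingers and eject_key above 0.3 N).
At the end, for the whole second after the job is handed in: The pack has come 5 to 30 mm out of the lamp's mouth, still straight in its bay, at rest and pressing on a finger with more than 0.3 N (x of pack_front in the frame of lamp between -0.03 and -0.005 m and contact force between the fingers and pack above 0.3 N and linear speed of pack below 0.01 m/s and angle between the x axis of pack and the x axis of lamp, either way round below 0.15 rad); the arm keeps its last pose, push and grip.
It fails at once if the pack slid more than half its length (30 mm) out of the lamp (x of pack_front in the frame of lamp below -0.03 m).
It fails at once if the pack was lifted or tipped (z of pack in the frame of lamp above 0.018 m or angle between pack's own z axis and vertical above 0.2 rad).
It fails at once if the lamp's power button was pressed (value of joint power_button above 0.002 m).
It fails at once if something else on the tray or the sill was moved by more than 15 mm (distance of any of jar_gold, jar_white, glass_file, comb, polish_pink, polish_blue, buffer_block, cuticle_pusher from where it was at the start of the episode above 0.015 m).
It also fails if it takes over 29 s, if anything falls off the work surface, if the arm or the gripper's body presses on something with over 40 N, if the wrist force passes 120 N, or if a joint passes its speed limit or range.

## Working session

There is one attempt and no reset: what is moved stays moved. The work goes in short steps, each a Python script; the robot and the scene stay as the last script left them, time stands still between calls to the robot, and variables do not carry over. Pictures are saved under pics/ and viewed, and the job is handed in when it is done.

```bash
mkdir -p pics; ls; python3 - <<'E'
from station import ctrl,cams
import cv2,numpy as np
for n in ["scene","side","wrist"]:
    d=cams.get_image(n); cv2.imwrite(f"pics/{n}0.png",d["pixels"][:,:,::-1]); np.savez(f"{n}0.npz",**d)
    print(n,d["K"].round(1).tolist(),[ (k,d[k].round(3).tolist()) for k in d if "to_world" in k or "tool_from" in k])
print(ctrl.get_clock())
E
```

```text
pics
scene [[501.6, 0.0, 322.9], [0.0, 501.6, 191.2], [0.0, 0.0, 1.0]] [('cam_to_world', [[-0.7, 0.483, -0.526, 1.249], [0.714, 0.452, -0.535, 0.687], [-0.021, -0.75, -0.661, 0.928], [0.0, 0.0, 0.0, 1.0]])]
side [[391.1, 0.0, 315.2], [0.0, 391.1, 202.0], [0.0, 0.0, 1.0]] [('cam_to_world', [[0.827, -0.446, 0.342, 0.22], [-0.562, -0.642, 0.522, -0.566], [-0.014, -0.624, -0.782, 0.946], [0.0, 0.0, 0.0, 1.0]])]
wrist [[309.7, 0.0, 315.2], [0.0, 309.7, 199.5], [0.0, 0.0, 1.0]] [('tool_from_camera', [[0.001, -0.955, -0.295, 0.076], [1.0, 0.0, 0.001, -0.0], [-0.001, -0.295, 0.955, -0.146], [0.0, 0.0, 0.0, 1.0]])]
0.15
```

View pics/scene0.png

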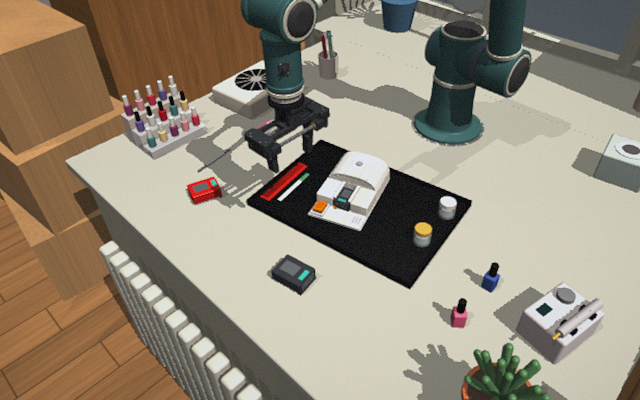

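View pics/side0.png

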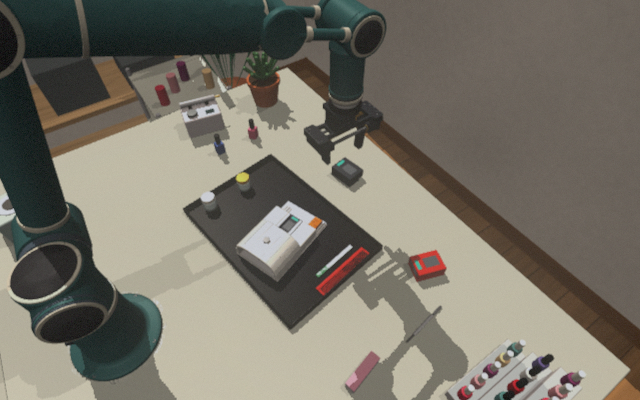

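View pics/wrist0.png

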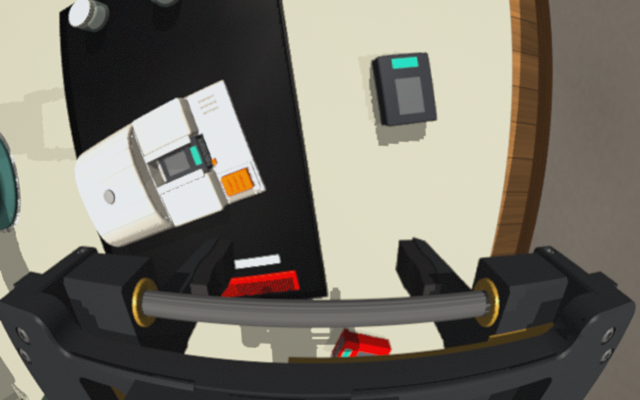

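```bash
python3 - <<'E'
import cv2,numpy as np
def crop(n,x0,y0,x1,y1,s):
    im=cv2.imread(f"pics/{n}0.png")[y0:y1,x0:x1]
    return cv2.resize(im,None,fx=s,fy=s,interpolation=cv2.INTER_CUBIC)
a=crop("wrist",70,70,280,260,3);cv2.imwrite("pics/cw.png",a)
b=crop("scene",290,140,410,240,6);cv2.imwrite("pics/cs.png",b)
c=crop("side",225,190,345,290,6);cv2.imwrite("pics/cd.png",c)
E
```

```text
(no output)
```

View pics/cw.png

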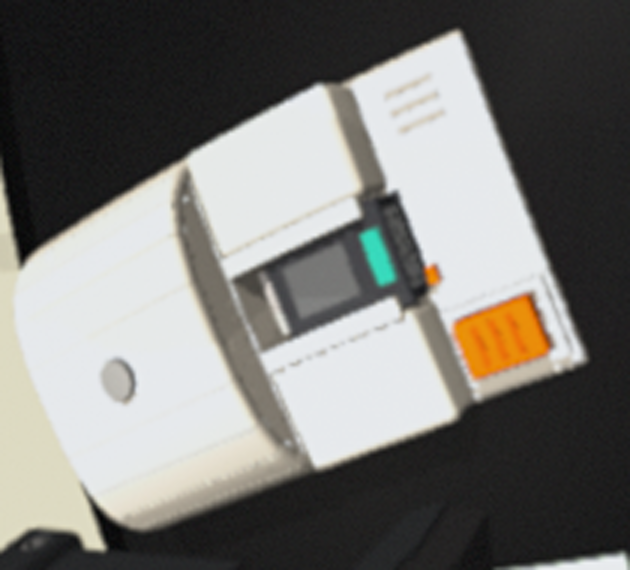

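View pics/cs.png

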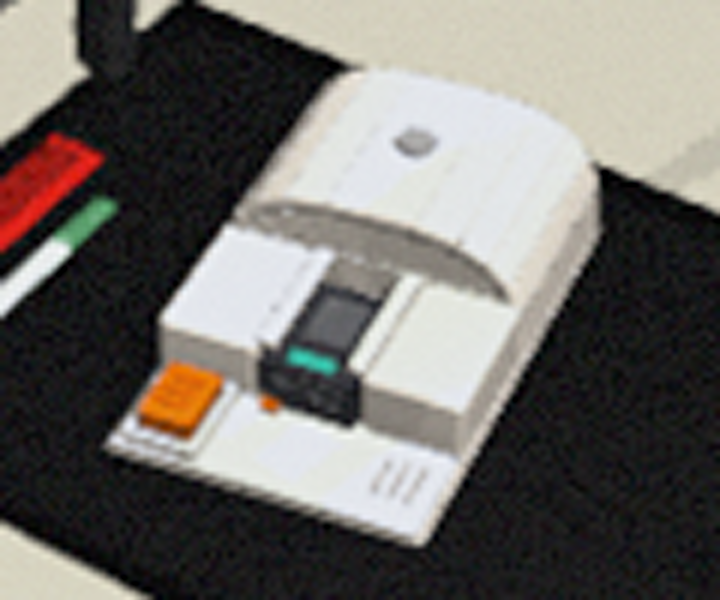

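View pics/cd.png

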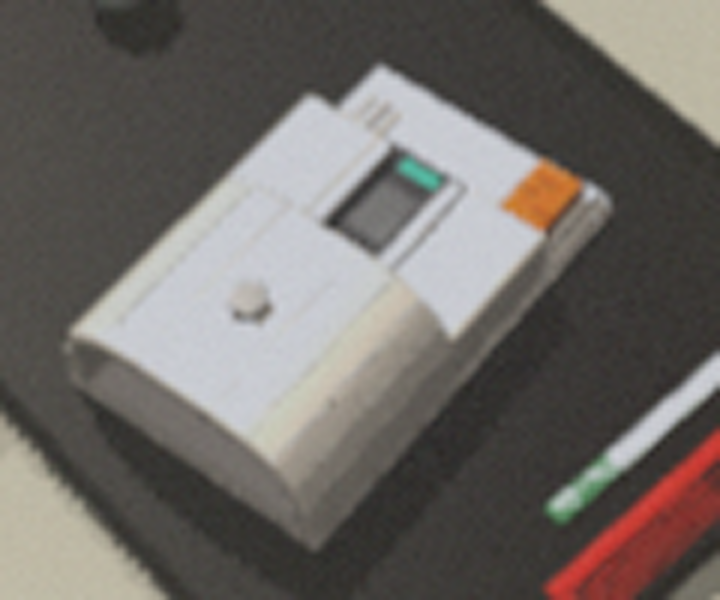

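```bash
cat > h.py <<'E'
import numpy as np,cv2
from scipy.spatial.transform import Rotation as R
def ray(d,px,T=None):
    K=d["K"]; u=(px[0]-K[0,2])/K[0,0]; v=(px[1]-K[1,2])/K[1,1]
    if "cam_to_world" in d: M=d["cam_to_world"]; r=np.array([u,v,1.])
    else:
        M=T@d["tool_from_camera"]; th=np.hypot(u,v); r=np.array([np.sin(th)*u/th,np.sin(th)*v/th,np.cos(th)])
    return M[:3,3],M[:3,:3]@r
def onz(d,px,z,T=None):
    o,r=ray(d,px,T); return (o+r*(z-o[2])/r[2])
E
python3 - <<'E'
from h import *
from station import ctrl
T=np.eye(4);T[:3,3]=ctrl.get_position();T[:3,:3]=R.from_rotvec(ctrl.get_eef_rot()).as_matrix()
print(T.round(3), ctrl.get_grip_width())
D={n:dict(np.load(n+"0.npz")) for n in ["scene","side","wrist"]}
c=lambda x,y,x0,y0,s:((x+.5)/s+x0-.5,(y+.5)/s+y0-.5)
P={"wrist":dict(key=c(505,337,70,70,3),btn=c(119,380,70,70,3),a1=c(462,30,70,70,3),a2=c(587,360,70,70,3)),
"scene":dict(key=c(181,398,290,140,6),btn=c(417,139,290,140,6),a1=c(425,545,290,140,6),a2=c(105,445,290,140,6)),
"side":dict(key=c(543,195,225,190,6),btn=c(249,297,225,190,6),a1=c(382,63,225,190,6),a2=c(611,203,225,190,6))}
Z=dict(key=.028,btn=.077,a1=.012,a2=.012)
for n,p in P.items():
    w={k:onz(D[n],v,Z[k],T) for k,v in p.items()}
    v=w["key"][:2]-w["btn"][:2]; th=np.arctan2(v[1],v[0])-np.arctan2(50,-149)
    Rm=np.array([[np.cos(th),-np.sin(th)],[np.sin(th),np.cos(th)]])
    o1=w["btn"][:2]-Rm@[.125,0]
    v2=w["a2"]-w["a1"]
    print(n,{k:x.round(4)[:2].tolist() for k,x in w.items()},"dist",np.linalg.norm(v).round(4),"yaw",np.degrees(th).round(2),"org",o1.round(4),"apron len",np.linalg.norm(v2).round(4),"yaw2",np.degrees(np.arctan2(v2[1],v2[0]))-90)
    im=D[n]
    for k in p:
        u,vv=[int(round(t)) for t in p[k]]; z=im["depth"][vv,u]
        o,r=ray(im,p[k],T); 
        if n!="wrist": print(k,(o+r*z).round(4))
E
```

```text
[[ 0.     1.    -0.002  0.674]
 [ 1.    -0.     0.     0.   ]
 [ 0.    -0.002 -1.     0.238]
 [ 0.     0.     0.     1.   ]] 0.08842810957405287
wrist {'key': [0.581, -0.0118], 'btn': [0.4234, -0.015], 'a1': [0.5634, 0.1127], 'a2': [0.6116, -0.026]} dist 0.1576 yaw -160.32 org [0.5411 0.0271] apron len 0.1468 yaw2 -160.84217550290833
scene {'key': [0.581, -0.0066], 'btn': [0.421, -0.0118], 'a1': [0.5632, 0.12], 'a2': [0.6133, -0.0221]} dist 0.1601 yaw -159.58 org [0.5381 0.0318] apron len 0.1507 yaw2 -160.5654007741876
key [ 0.5814 -0.0062  0.0285]
btn [ 0.4207 -0.0121  0.0767]
a1 [ 0.5527  0.1114 -0.0019]
a2 [ 0.6111 -0.0245  0.0088]
side {'key': [0.5799, -0.0147], 'btn': [0.423, -0.016], 'a1': [0.5651, 0.1105], 'a2': [0.6107, -0.028]} dist 0.1569 yaw -161.0 org [0.5412 0.0247] apron len 0.1459 yaw2 -161.77889787270908
key [ 0.5797 -0.0151  0.0286]
btn [ 0.4231 -0.0157  0.0766]
a1 [0.5684 0.117  0.003 ]
a2 [ 0.6098 -0.0293  0.0142]
```

```bash
cat >> h.py <<'E'
yaw=np.radians(-160.7); org=np.array([0.541,0.0275]); Z0=.004
def setl(o,y):
    global org,yaw; org=np.array(o);yaw=y
def l2w(x,y,z):
    c,s=np.cos(yaw),np.sin(yaw); return np.array([org[0]+c*x-s*y,org[1]+s*x+c*y,Z0+z])
def w2l(p):
    c,s=np.cos(yaw),np.sin(yaw); d=np.asarray(p)[:2]-org; return np.array([c*d[0]+s*d[1],-s*d[0]+c*d[1],p[2]-Z0])
def ori():
    c,s=np.cos(yaw),np.sin(yaw)
    return R.from_matrix(np.column_stack([[-c,-s,0],[-s,c,0],[0,0,-1.]])).as_rotvec()
def pose(ctrl):
    T=np.eye(4);T[:3,3]=ctrl.get_position();T[:3,:3]=R.from_rotvec(ctrl.get_eef_rot()).as_matrix(); return T
def snap(ctrl,cams,n,name):
    T=pose(ctrl); d=cams.get_image(n); d=dict(d); d["T"]=T
    np.savez(name+".npz",**d); cv2.imwrite(f"pics/{name}.png",d["pixels"][:,:,::-1]); return d
E
python3 - <<'E'
from h import *
from station import ctrl,cams
print(ctrl.ik(l2w(-.024,.021,.17),ori()))
ctrl.move_to(l2w(-.024,.021,.16),ori())
ctrl.move_gripper(.046)
snap(ctrl,cams,"wrist","w1");snap(ctrl,cams,"side","s1")
print(pose(ctrl).round(4),ctrl.get_qpos(),ctrl.get_grip_width(),ctrl.get_clock())
E
```

```text
[-1.62812549e-02  1.18001325e-01  1.89970908e+00 -8.88178420e-16
  1.12388225e+00  1.21766653e+00]
[[ 0.9438  0.3306  0.      0.5706]
 [ 0.3306 -0.9438  0.      0.0156]
 [ 0.      0.     -1.      0.164 ]
 [ 0.      0.      0.      1.    ]] [-1.62584722e-02  1.27158472e-01  1.90909718e+00  3.12603209e-06
  1.10530006e+00  1.21764797e+00] 0.045988104150131576 2.1583
```

View pics/w1.png

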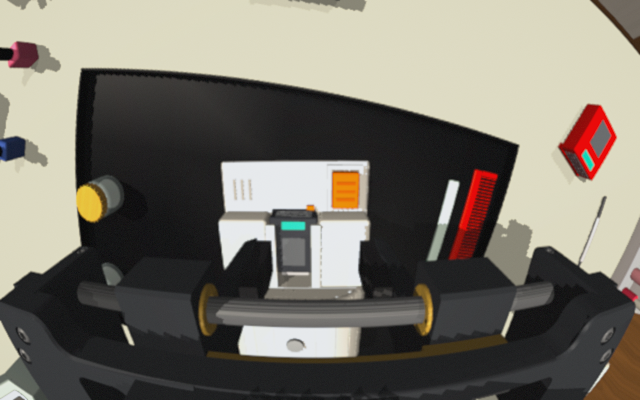

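```bash
python3 - <<'E'
from h import *
d=dict(np.load("w1.npz"));T=d["T"]
im=cv2.cvtColor(d["pixels"],cv2.COLOR_RGB2HSV)
m=cv2.inRange(im,(8,150,150),(20,255,255)); m[:, :325]=0;m[:,365:]=0;m[:160]=0;m[220:]=0
x,y,w,h=cv2.boundingRect(m);print("key box",x,y,w,h)
for k,(px,z) in dict(key=((x+w/2-.5,y+h/2-.5),.028),a1=((221.5,161),.012),a2=((369.5,161),.012),btn=((296,345),.077),pfront_l=((272,209),.038),pfront_r=((318,209),.038)).items():
    p=onz(d,px,z,T); print(k,p.round(4),"lamp",(w2l(p)*1000).round(1))
c=cv2.resize(d["pixels"][140:370,200:400,::-1],None,fx=3,fy=2.6,interpolation=cv2.INTER_CUBIC)[:600];cv2.imwrite("pics/w1c.png",c)
E
```

```text
key box 332 172 27 36
key [ 0.5792 -0.0118  0.028 ] lamp [-23.   49.7  24. ]
a1 [0.5629 0.1121 0.012 ] lamp [-48.6 -72.6   8. ]
a2 [ 0.611  -0.0274  0.012 ] lamp [-47.9  74.9   8. ]
btn [ 0.4232 -0.016   0.077 ] lamp [125.6   2.2  73. ]
pfront_l [0.5413 0.0476 0.038 ] lamp [ -6.9 -18.9  34. ]
pfront_r [0.5555 0.0071 0.038 ] lamp [-7.  24.1 34. ]
```

View pics/w1c.png

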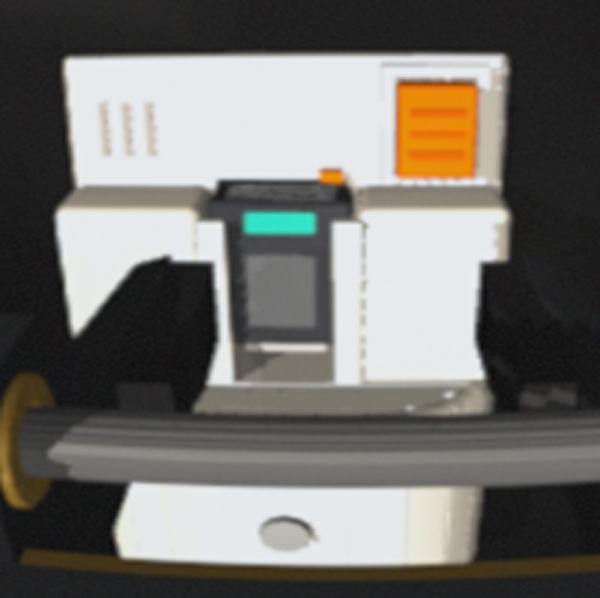

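View pics/s1.png

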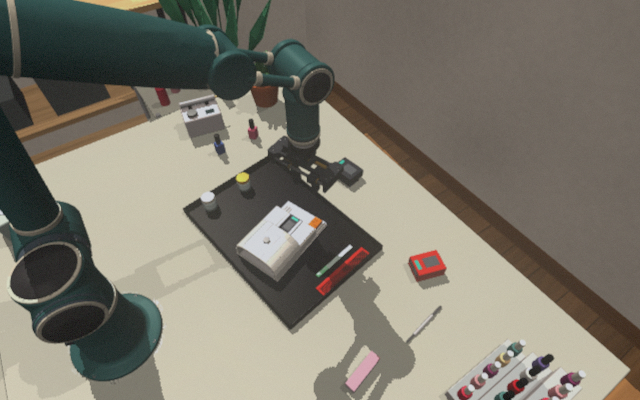

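```bash
python3 - <<'E'
from h import *
from station import ctrl,cams
ctrl.line_to(l2w(-.023,.021,.040),feed=.1)
ctrl.dwell(.3)
snap(ctrl,cams,"wrist","w2");snap(ctrl,cams,"side","s2");d=snap(ctrl,cams,"scene","c2")
cv2.imwrite("pics/c2c.png",cv2.resize(d["pixels"][110:250,270:430,::-1],None,fx=4.5,fy=4.2,interpolation=cv2.INTER_CUBIC))
print(w2l(ctrl.get_position()),ctrl.get_ft_force().round(2),ctrl.get_clock())
E
```

```text
[-0.02305027  0.02101243  0.0401257 ] [-0.21  0.91  0.06] 3.9583
```

View pics/w2.png

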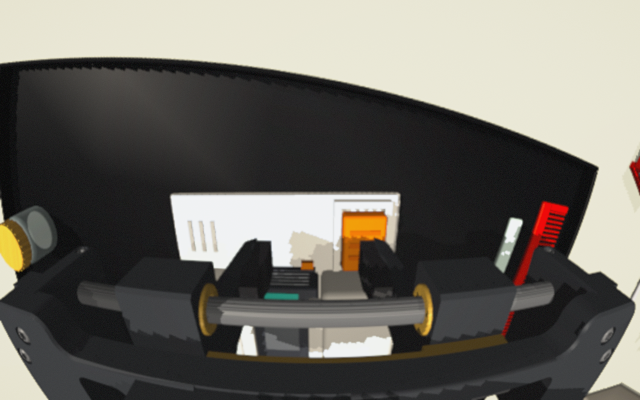

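View pics/c2c.png

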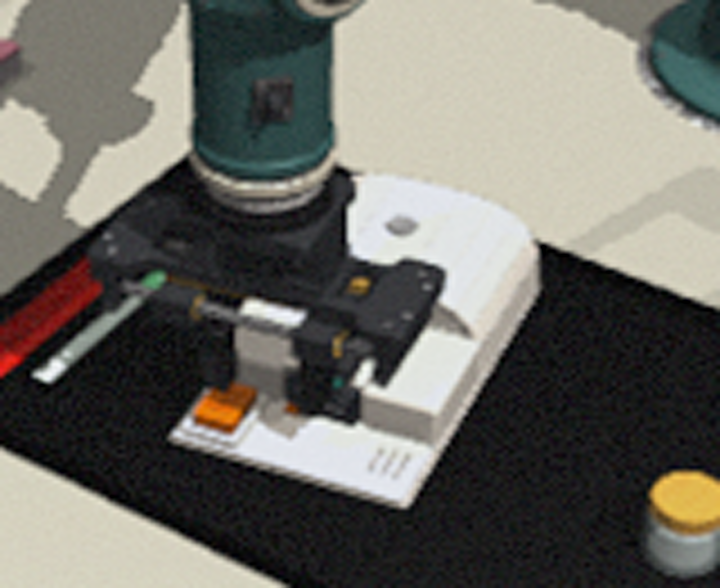

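```bash
python3 - <<'E'
from h import *
d=dict(np.load("w2.npz"));T=d["T"]
for px in [(248,241),(270,241),(360,241),(385,241),(270,270),(360,270)]:
    print(px,(w2l(onz(d,px,T[2,3],T))*1000).round(1))
cv2.imwrite("pics/w2c.png",cv2.resize(d["pixels"][180:300,220:420,::-1],None,fx=4,fy=4,interpolation=cv2.INTER_CUBIC))
E
```

```text
(248, 241) [-31.4 -13.9  40.4]
(270, 241) [-31.6  -2.1  40.4]
(360, 241) [-31.6  44.9  40.4]
(385, 241) [-31.4  58.3  40.4]
(270, 270) [-14.   -3.1  40.4]
(360, 270) [-14.1  45.9  40.4]
```

View pics/w2c.png

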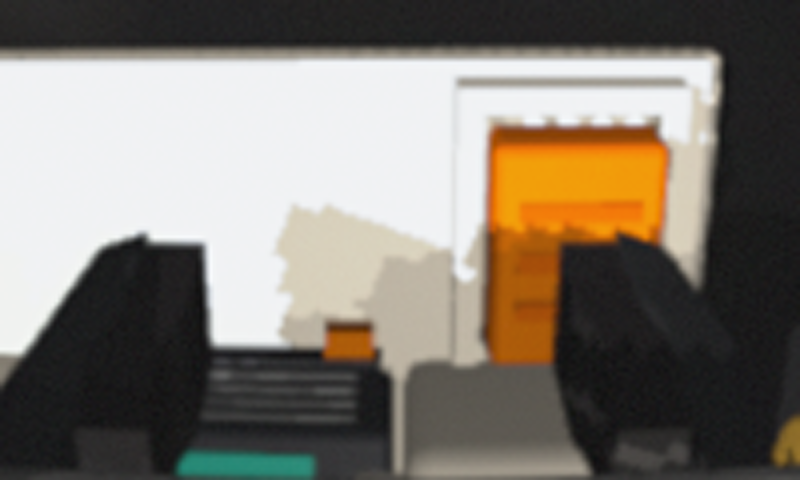

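```bash
python3 - <<'E'
from h import *
from station import ctrl,cams
ctrl.line_to(l2w(-.023,.021,.029),feed=.05); ctrl.dwell(.3)
f0=ctrl.get_ft_force();print(f0.round(2),w2l(ctrl.get_position()).round(4))
for z in [.0245,.0235,.0225,.0215,.0205,.0195,.0185]:
    hit=ctrl.line_to(l2w(-.023,.021,z),feed=.02,until_force=12); ctrl.dwell(.15)
    print(z,hit,(ctrl.get_ft_force()-f0).round(2),w2l(ctrl.get_position()).round(4))
    if hit: break
snap(ctrl,cams,"wrist","w3");d=snap(ctrl,cams,"scene","c3")
cv2.imwrite("pics/c3c.png",cv2.resize(d["pixels"][110:250,270:430,::-1],None,fx=4.5,fy=4.2,interpolation=cv2.INTER_CUBIC))
cv2.imwrite("pics/w3c.png",cv2.resize(np.load("w3.npz")["pixels"][180:320,200:420,::-1],None,fx=3.5,fy=3.5,interpolation=cv2.INTER_CUBIC))
print(ctrl.get_clock())
E
```

```text
[-0.27  0.42  0.21] [-0.0232  0.0211  0.0292]
0.0245 False [-0.14 -0.15  0.26] [-0.0229  0.021   0.0245]
0.0235 False [ 0.32 -0.57  1.34] [-0.023   0.021   0.0236]
0.0225 False [0.6  0.   1.82] [-0.023   0.021   0.0225]
0.0215 False [-0.26 -0.31  1.43] [-0.023   0.021   0.0215]
0.0205 False [1.25 1.15 1.98] [-0.0237  0.0211  0.0208]
0.0195 False [4.45 1.45 2.84] [-0.0237  0.0211  0.0198]
0.0185 False [4.32 2.83 4.04] [-0.0237  0.0211  0.0188]
7.65
```

View pics/w3c.png

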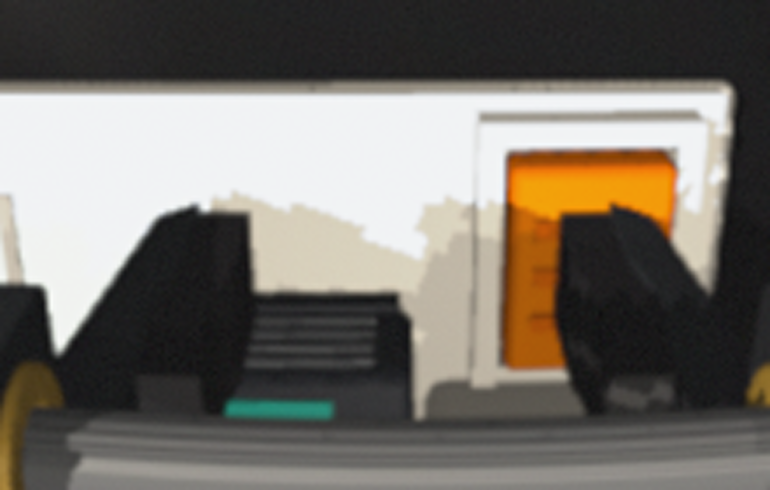

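View pics/c3c.png

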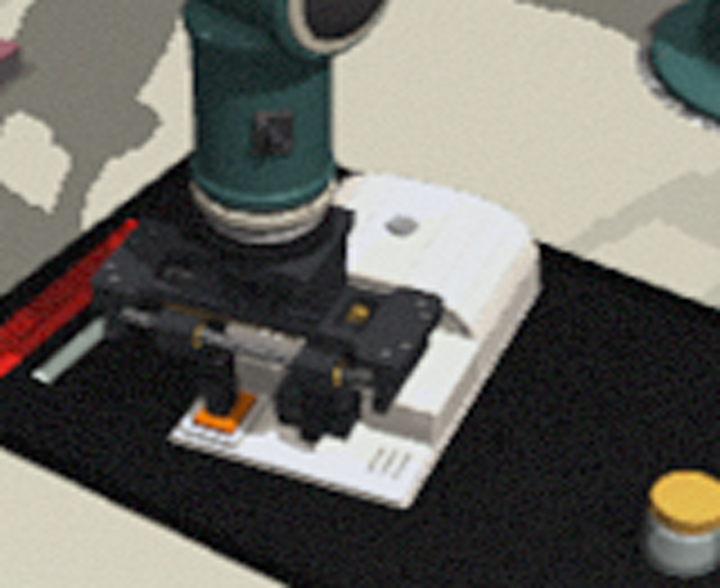

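```bash
python3 - <<'E'
from h import *
from station import ctrl,cams
d=dict(np.load("w3.npz"));T=d["T"]
for z in (.012,.038): print((w2l(onz(d,(312,264),z,T))*1000).round(1))
for i in range(5):
    ctrl.dwell(.25); f=ctrl.get_ft_force(); print(f.round(2),"outward",(f[:2]@[.944,.331]).round(2),w2l(ctrl.get_position()).round(4))
print(ctrl.get_clock())
E
```

```text
[-12.5  19.7   8. ]
[-26.9  20.   34. ]
[4.29 1.9  4.9 ] outward 4.68 [-0.0237  0.0211  0.0188]
[4.82 3.82 4.66] outward 5.82 [-0.0237  0.0211  0.0188]
[4.66 2.86 3.31] outward 5.34 [-0.0237  0.0211  0.0188]
[3.9  2.53 4.66] outward 4.52 [-0.0237  0.0211  0.0188]
[5.15 3.97 4.37] outward 6.17 [-0.0237  0.0211  0.0188]
8.9
```

```bash
python3 - <<'E'
from station import ctrl,order
print(order.hand_in(), ctrl.get_clock())
E
```

```text
the job is handed in; nothing more can be done
the job is handed in; nothing more can be done
```

The pack has popped out of the lamp by about 12–15 mm and rests against one finger while the other holds the eject key down. The job is handed in, at about 9 s on the clock, and the hand-in gave no verdict.

**Choice of pack:** Three things could have been the pack, at these pixels in the scene view: the red one at (204,190), the larger dark grey one at (294,273) and the small dark grey one in the lamp at (345,196). I chose the last, and a close crop confirmed it.

**The press:** With the fingers 46 mm apart, I pressed the key in 1 mm steps. The key's top met the fingertip at about 24 mm above the lamp's origin, and I finished at 18.8 mm, about 5 mm of travel.

**Last checks:**
- **Distance out:** The front edge read about 12.5 mm out in the wrist picture, while the finger's face should be at about 14.7 mm. The two differ by about 2 mm, and both are well inside 5–30 mm.
- **Force and rest:** A steady outward push of about 4.5–6 N lasted over a second, with the arm's position unchanged. That is a little more than the plunger's stated 4 N, and it includes about 0.5–1 N of sensor noise.
- **Other objects:** The arm never came near the power button or the other objects, and nothing looked moved in the last pictures. I did not measure that.

**Camera disagreement:** The fixed scene and side views differed by up to 8 mm in where they put the key. I relied on two wrist-camera views, which matched the lamp's given dimensions to about 3 mm.

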